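# Swap the rails between drilling fixture and cradle

### The job

The wrong wooden rail is in the drilling fixture on the garage bench: swap the rail with tenons, which is in the fixture, and the plain rail, which is in the cradle, so that each lies flat between the end stops where the other one was (the cork mat is free for parking a rail). First lift the jig plate straight up off its two dowels, keep it level all the time, and at the end leave it lying across the two battens of the plate rest, lined up with them and centred. Do not push aside or knock over the glue bottle and the tape measure.

Things in the scene. Friction and masses are not known exactly. Their poses are not given: they have to be found in the camera images.
- drill_fixture: Drilling fixture, fixed: cross-shaped grey board 10 mm thick. Arm along x (150 x 70 mm): the nest, where a rail lies along x between two dark end stops (8 mm above the board, inner faces x = +/-67 mm). Arm along y (46 x 200 mm): two dark posts (34 x 30 mm, tops z = 44 mm) at y = +/-80 mm, each with an upright 10 mm steel dowel, tip z = 61 mm. Origin: centre of underside, at bench height.
- cradle: Cradle, fixed to the bench: a grey board 150 x 70 x 10 mm (along its x, y, z) with the same two end stops as the fixture (8 mm high above the board, inner faces at x = +/-67 mm) but no posts. A rail lies on it along x. Origin: centre of the underside, at bench height.
- plate_rest: Plate rest, fixed: plywood board 100 x 190 x 8 mm (x, y, z) with two pale battens along x (90 mm long, 30 mm wide) at y = +/-65 mm, tops at z = 28 mm. The jig plate is to lie on both battens, its length along y. Origin: centre of underside, at bench height.
- cork_mat: Bare cork mat, the free spot, fixed to the bench: 150 x 90 x 4 mm (along its x, y, z). Origin: centre of the underside, at bench height.
- jig_plate: Loose aluminium plate 46 x 190 x 8 mm (x, y, z), 0.3 kg, at first on the fixture's posts over the rail, its two 11.5 mm holes (y = +/-80 mm) on the dowels, which stand 9 mm out above it: rise 17 mm to come free. Black block handle on the middle of its top, 42 mm in x, 20 mm in y, from z = 8 to 42 mm; grip it across y. Origin: centre of the plate's underside.
- tenon_rail: Loose wooden rail with tenons: middle 70 x 40 x 30 mm (x, y, z), a narrower tenon sticking out 20 mm at each x end (20 mm wide, z = 8 to 22 mm), 110 mm over all, 0.08 kg. At first in the drilling fixture under the jig plate, both ends showing. Origin: centre of underside; ends alike.
- plain_rail: Loose plain wooden rail, a straight bar 110 x 40 x 30 mm (along its x, y, z), about 0.1 kg. It starts in the cradle. Origin: centre of the underside; its two ends are alike.
- glue_bottle: Bystander: white glue bottle standing loose on the bench, 48 mm in diameter, 100 mm tall. Origin: centre of the underside. Leave it alone.
- tape_measure: Bystander: black tape measure standing loose on the bench, 65 x 36 x 60 mm (along its x, y, z). Origin: centre of the underside. Leave it alone.

How it is judged:
By the outcome, as a careful person would: the job done as asked, in the order asked, and still so for the second after the job is handed in, with the robot touching nothing.
It also fails if it takes over 131 s, if anything falls off the work surface, if the arm or the gripper's body presses on something with over 40 N, if the wrist force passes 120 N, or if a joint passes its speed limit or range.

### The arm

A 7-joint arm with a two-finger parallel gripper is mounted at the origin on the work surface. World frame = base frame: x ahead of the robot, y to its left, z up, the work surface at z = 0. Lengths are in m, angles in rad, forces in N, time in s.
With the tool pointing down it reaches from about 0.425 to 0.925 m from the base axis. Payload 6.8 kg.
Tool frame: the origin (TCP) lies at the very end of the fingers, on their centre line; the grasp point (between the pads) lies 19 mm behind it; z points along the fingers, y is the line along which they close (so a half turn about z gives the same grasp; the last joint's range is limited). The gripper opens to 85 mm and grips with 20 to 120 N. Pads are 22 mm wide; open, the fingers measure 114 mm over their backs; the gripper's body (76 mm by 85 mm) begins 54 mm behind the grasp point. The pads swing forward as they close: fully open they stand 13 mm farther back than shut.
Start: joints at [1.166, 0.477, 0.022, 1.555, -0.011, 1.109, -0.083], TCP at [0.197, -0.646, 0.231] pointing down, gripper open.
Joint ranges: [-2.96, 2.96], [-0.34, 2.1], [-1.41, 1.46], [0.24, 2.44], [-1.37, 4.51], [0.17, 1.92], [-2.96, 2.96]. Speed limits (rad/s): [2.39, 2.39, 3.14, 3.14, 3.14, 3.14, 3.14].

### API

Orientations are given as a unit quaternion [w, x, y, z].
In Python, from plant import bot, camera, job gives the robot as it stands. The module is installed in compiled form; this text tells all that it offers.
- The arm moves only by the shell command python3 -m pendant 'ROWS' [OPENING]. ROWS is JSON, a list of rows, each a list of 2 entries, a list of its own where there are three numbers: the shift along the tool's x, y, z in m, then the turn about the tool's z in degrees. In form: [[[x, y, z], turn], ...]. A call has 1 to 5 rows; each row is the pose to reach, as a shift and turn from the pose commanded when the call began, along the tool's axes at that moment; what a row does not reach only later rows make up. A row lasts 1/12 s, in which the tool goes at most 41.7 mm and 7.16 degrees, less where a joint would pass 70% of its speed; a pose out of reach is approached as far as the arm can. A call with a gripper value outside its range is refused whole. OPENING is the opening, from 0 (shut) to 1 (fully open), set as the call begins (- or left out, the last holds). The fingers move at their own pace and stop on an object; the grip force is fixed at half the most. Time passes only in rows, so rows that repeat a pose let the fingers close. It gives the time, the measured TCP pose, the force, the opening and the grip force at its end, in the units of the state.
- bot.state(): the state, without advancing time (a new reading comes with each control period).
- camera(name): name is "side" or "top"; returns a dict with "image" (480x640x3 uint8, red, green, blue), "K" (3x3 intrinsics, pixels), "R" (3x3) and "t" (3): a world point X has camera coordinates R X + t. Camera axes: x right, y down, z forward; pixel columns grow to the right and rows downward; lengths in m; the calibration is good to about 2 mm. A picture is of the moment at which its call begins. There is no depth.
- job.job_done(): hands the job in; it is judged then, once.
The state is a dict: "time": time; "joints": joint angles; "qvel": joint speeds; "tau": joint torques, N m; "tool_pos": TCP position; "tool_rot": TCP orientation; "ft_force": force on the tool from outside, world axes, zero at the start; "torque": the same for the moment, N m; "grip_width": finger opening in m; "grasp_force": force on a finger pad.
Only numpy, scipy, OpenCV 4.12 (cv2) and the standard library are available. Lean on these libraries where they do the work, as an engineer would, in place of code of your own. Each camera call takes 0.05 s, during which the arm holds its last target. There are 200 camera calls.

## Working session

There is one attempt and no reset: what is moved stays moved. The work goes in short steps, Python scripts to look and compute and a shell command to move; the robot and the scene stay as the last step left them, time stands still between calls to the robot, and variables do not carry over. Pictures are saved under pics/ and viewed, at most 14 in all, crops included, and the job is handed in when it is done.

```bash
mkdir -p pics; ls
python3 - <<'E'
from plant import bot,camera
import cv2,numpy as np
s=bot.state();print({k:np.round(v,3) for k,v in s.items()})
for n in("side","top"):
    c=camera(n);cv2.imwrite(f"pics/{n}0.png",c["image"][:,:,::-1]);print(n,c["K"],c["R"].round(3),c["t"].round(3), -c["R"].T@c["t"])
E
```

```text
pics
{'time': np.float64(0.0), 'joints': array([ 1.166,  0.478,  0.022,  1.556, -0.011,  1.109, -0.083]), 'qvel': array([ 0.002,  0.   , -0.   ,  0.001,  0.001,  0.002,  0.   ]), 'tau': array([ 0.0000e+00, -5.9645e+01,  1.6080e+00, -2.8120e+01,  1.2000e-02,
        9.0000e-03, -0.0000e+00]), 'tool_pos': array([ 0.197, -0.645,  0.23 ]), 'tool_rot': array([-0.001,  0.989,  0.148, -0.   ]), 'ft_force': array([-0.006,  0.16 , -0.397]), 'torque': array([-0.001, -0.001, -0.004]), 'grasp_force': np.float64(0.0), 'grip_width': np.float64(0.085)}
side [[552.5786989    0.         311.22453511]
 [  0.         552.5786989  236.27943115]
 [  0.           0.           1.        ]] [[ 0.923 -0.384  0.018]
 [-0.262 -0.661 -0.703]
 [ 0.282  0.644 -0.711]] [-0.504  0.199  0.756] [ 0.30396431 -0.54951532  0.68661031]
top [[540.71107519   0.         323.60310835]
 [  0.         540.71107519 237.99443232]
 [  0.           0.           1.        ]] [[-0.02  -1.    -0.009]
 [-0.986  0.021 -0.166]
 [ 0.166  0.005 -0.986]] [0.007 0.542 1.032] [ 0.36273203 -0.00996062  1.10723963]
```

View pics/top0.png

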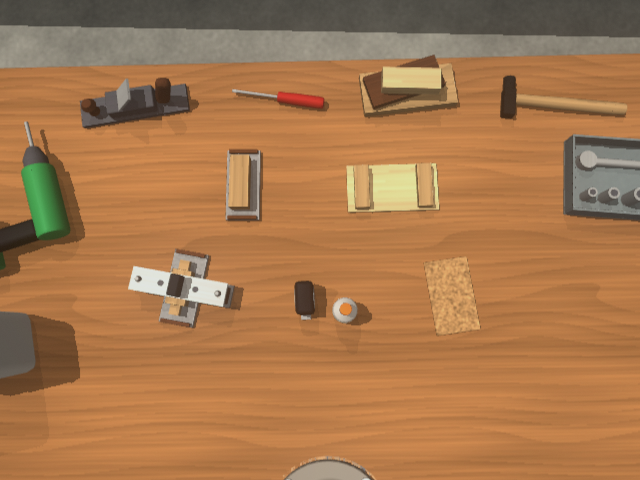

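View pics/side0.png

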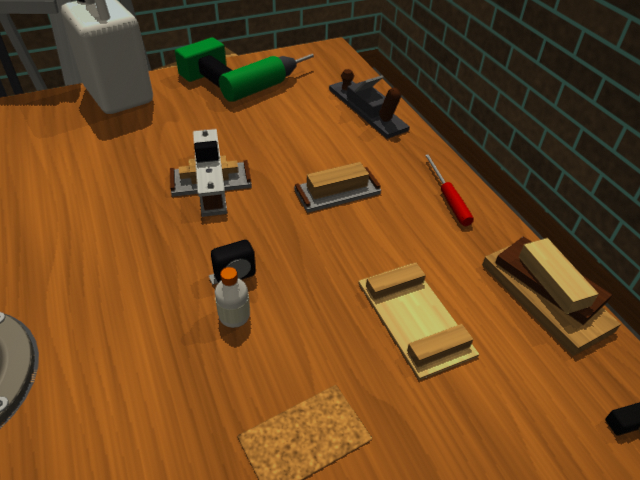

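The top view shows the fixture with the plate at about (181,287), the cradle at (243,184), the plate rest at (393,187) and the mat at (452,296). The tape is at (305,298) and the bottle at (345,310).

```bash
cat > h.py <<'E'
import cv2,numpy as np
from plant import bot,camera
def cast(c,uv,z):
    uv=np.atleast_2d(np.asarray(uv,float))
    d=np.linalg.solve(c["K"],np.c_[uv,np.ones(len(uv))].T)
    d=c["R"].T@d; o=-c["R"].T@c["t"]
    return (o[:,None]+d*((z-o[2])/d[2])).T
def rect(c,m,roi,z,name=""):
    x0,y0,x1,y1=roi; k=np.zeros(m.shape,np.uint8); k[y0:y1,x0:x1]=m[y0:y1,x0:x1]
    k=cv2.morphologyEx(k.astype(np.uint8),cv2.MORPH_CLOSE,np.ones((3,3)))
    cs,_=cv2.findContours(k,cv2.RETR_EXTERNAL,cv2.CHAIN_APPROX_NONE)
    q=max(cs,key=cv2.contourArea)[:,0]
    P=cast(c,q,z)[:,:2]*1000
    r=cv2.minAreaRect(P.astype(np.float32)); (cx,cy),(w,h),a=r
    if w<h: w,h,a=h,w,a+90
    a=(a+90)%180-90
    print(name,"c mm",round(cx,1),round(cy,1),"LxW",round(w,1),round(h,1),"long axis deg",round(a,1))
    return cx,cy,a
def pose():
    s=bot.state();w,x,y,z=s["tool_rot"]
    return s["tool_pos"],np.degrees(np.arctan2(2*(x*y+w*z),1-2*(y*y+z*z)))
E
python3 - <<'E'
from h import *
im=cv2.imread("pics/top0.png");hsv=cv2.cvtColor(im,cv2.COLOR_BGR2HSV)
for n,p in dict(plate=(145,278),handle=(176,285),board=(190,260),cradle=(255,200),rail=(240,180),rest=(393,205),batten=(362,187),mat=(450,290),wood=(300,230),shadow=(232,297),post=(225,297),tape=(305,295),bottle=(337,310)).items(): print(n,hsv[p[1],p[0]])
cv2.imwrite("pics/z.png",cv2.resize(im[230:345,110:260],None,fx=5,fy=5,interpolation=cv2.INTER_CUBIC))
E
```

```text
plate [ 45   7 228]
handle [11 65 75]
board [ 14  28 175]
cradle [ 14  46 112]
rail [ 16 125 206]
rest [ 22  99 224]
batten [ 16 125 217]
mat [ 15 137 206]
wood [ 13 154 185]
shadow [ 13 120 100]
post [ 15  50 102]
tape [11 99 72]
bottle [ 19  29 221]
```

View pics/z.png

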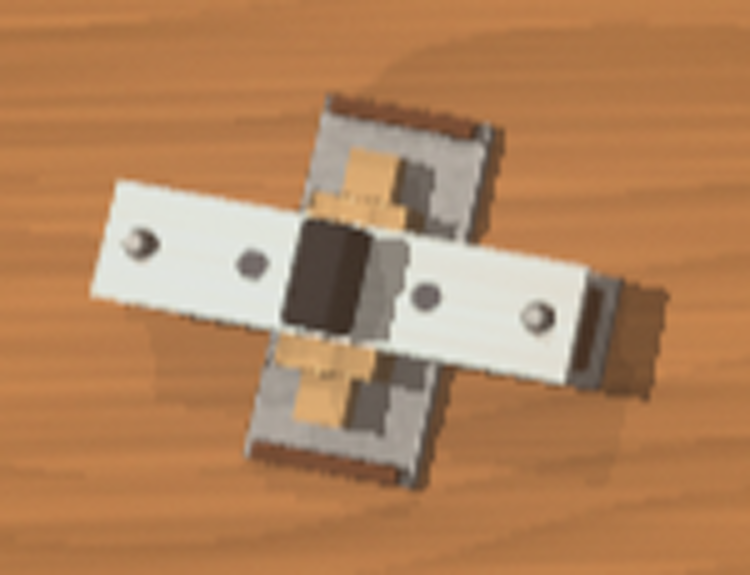

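The crop shows the plate (white, dowel tips through its outer holes, black handle in the middle) over the tenon rail, whose two ends stick out between the dark end stops. Plate ends are at about (133,278) and (227,297) in the full image.

Run:
```python
from h import *
c=camera("top");im=c["image"][:,:,::-1].copy();hsv=cv2.cvtColor(im,cv2.COLOR_BGR2HSV);H,S,V=[hsv[...,i].astype(int) for i in range(3)]
rect(c,(S<20)&(V>190),(110,255,250,315),.052,"plate top")
rect(c,(S<62)|((H<9)),(215,140,275,230),.012,"cradle")
rect(c,(H>=14)&(S>100)&(V>150)&(H<20),(229,150,253,215),.040,"plain")
rect(c,(H>=20)&(S>60)&(V>170),(335,150,450,225),.008,"rest")
rect(c,(H>=14)&(H<20)&(V>165)&(S>95),(350,160,375,212),.028,"batL")
rect(c,(H>=14)&(H<20)&(V>165)&(S>95),(414,160,436,212),.028,"batR")
rect(c,(V<95),(290,275,318,312),.06,"tape")
rect(c,(S<60)&(V>130),(325,290,365,330),.05,"bottle")
rect(c,(H<11)&(V>200)&(S>180),(325,290,365,330),.1,"cap")
m=(cv2.Laplacian(cv2.GaussianBlur(im,(3,3),0),cv2.CV_16S).__abs__().max(2)>25)
rect(c,m,(415,250,490,340),.004,"mat")
rect(c,(S<70)&(V>60),(160,240,215,330),.01,"fixture?")
# dowel tips
print(cast(c,[(137.8,278.3),(217.3,293.4)],.061)*1000, cast(c,[(182.5-16,240),(160,320)],.018)*1000)
```

```text
plate top c mm 463.0 338.2 LxW 76.1 43.9 long axis deg 78.6
cradle c mm 663.9 162.7 LxW 147.0 69.2 long axis deg -1.0
plain c mm 666.6 167.3 LxW 109.7 38.4 long axis deg -1.4
rest c mm 652.9 -151.3 LxW 104.5 100.0 long axis deg -89.5
batL c mm 652.6 -85.8 LxW 108.1 49.8 long axis deg -1.3
batR c mm 650.1 -213.8 LxW 108.5 43.4 long axis deg -2.7
tape c mm 426.4 34.8 LxW 57.9 36.7 long axis deg -0.6
bottle c mm 399.4 -42.0 LxW 44.6 44.3 long axis deg 88.7Traceback (most recent call last):
  File "<stdin>", line 11, in <module>
  File "h.py", line 12, in rect
    q=max(cs,key=cv2.contourArea)[:,0]
      ~~~^^^^^^^^^^^^^^^^^^^^^^^^
ValueError: max() iterable argument is empty
```

```bash
sed -i 's/    q=max.*/    q=np.vstack([k[:,0] for k in cs if cv2.contourArea(k)>25])/' h.py
python3 - <<'E'
from h import *
c=camera("top");im=c["image"][:,:,::-1].copy();hsv=cv2.cvtColor(im,cv2.COLOR_BGR2HSV);H,S,V=[hsv[...,i].astype(int) for i in range(3)]
rect(c,(S<20)&(V>190),(110,255,232,315),.052,"plate top")
rect(c,(H>=20)&(S>60)&(V>170),(335,150,450,225),.008,"rest")
g=cv2.cvtColor(im,cv2.COLOR_BGR2GRAY)
rect(c,(V>180)&(H<20)&(H>=14)&(S>115),(352,163,372,209),.028,"batL")
rect(c,(V>180)&(H<20)&(H>=14)&(S>115),(415,163,436,209),.028,"batR")
rect(c,(H>=14)&(V>100),(420,252,485,338),.004,"mat")
p=cast(c,[(137.8,278.3),(217.3,293.4)],.061)[:,:2]*1000
print("dowels",p.round(1),p.mean(0),np.hypot(*(p[0]-p[1])),np.degrees(np.arctan2(*(p[0]-p[1])[::-1])))
print(cast(c,[(427,262),(466,257.5),(479,330),(439,335)],.004).mean(0))
q=[(110+a/5,230+b/5) for a,b in((328,95),(500,125),(412,488),(245,456))]
p=cast(c,q,.015)[:,:2]*1000;print("fixture nest corners",p.round(1),p.mean(0))
p=cast(c,[(347,164),(436,163.5),(438.5,210),(348.5,212.5)],.008)[:,:2]*1000;print("rest",p.round(1),p.mean(0))
s=bot.state();print(pose())
for n,z in(("r",(im[150:225,335:450])),): cv2.imwrite("pics/z2.png",cv2.resize(z,None,fx=6,fy=6,interpolation=cv2.INTER_CUBIC))
E
```

```text
plate top c mm 452.0 283.1 LxW 188.4 44.6 long axis deg 78.4
rest c mm 652.9 -149.3 LxW 189.0 100.1 long axis deg -89.6
batL c mm 654.6 -84.7 LxW 91.2 39.4 long axis deg -1.3
batR c mm 653.9 -213.3 LxW 87.1 31.0 long axis deg -0.8
mat c mm 427.7 -263.1 LxW 175.7 131.2 long axis deg -2.8
dowels [[467.1 358.3]
 [434.7 203.2]] [450.93175774 280.72639798] 158.49054873013884 78.19410561223651
[ 0.42420506 -0.26348702  0.004     ]
fixture nest corners [[530.2 299.2]
 [516.4 228.5]
 [370.8 261.5]
 [384.8 328.7]] [450.53846388 279.44537723]
rest [[ 705.   -56.6]
 [ 701.9 -244. ]
 [ 601.6 -243.7]
 [ 600.4  -56.8]] [ 652.2310574  -150.26333731]
(array([ 0.19729484, -0.64514532,  0.23070784]), np.float64(17.005922753428703))
```

View pics/z2.png

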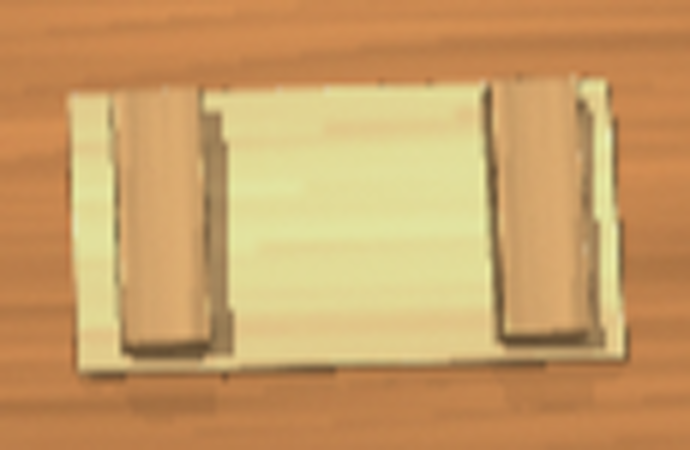

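```bash
cat > to.py <<'E'
# usage: to.py x y z psi [psi_cmd x_cmd ...] (mm, deg): shift in tool axes from the present pose, via waypoints split by ','
import sys
from h import *
p,a=pose(); p=p*1000; print("at",p.round(1),round(a,1),"j",bot.state()["joints"].round(2))
for wp in " ".join(sys.argv[1:]).split(","):
    x,y,z,b=map(float,wp.split()); r=np.radians(a); dx,dy,dz=np.array([x,y,z])-p
    print("shift",np.round([dx*np.cos(r)+dy*np.sin(r),dx*np.sin(r)-dy*np.cos(r),-dz],1),"turn",round((a-b+180)%360-180,1),"len",round(np.linalg.norm([dx,dy,dz])))
    p=np.array([x,y,z]);a=b
E
python3 -m pendant '[[[0.036,-0.019,0],0],[[0.073,-0.038,0],0],[[0.11,-0.057,0],0],[[0.146,-0.076,0],0],[[0.18,-0.093,0],0]]'
python3 to.py 550 -300 230 17 , 600 0 230 17 , 600 0 230 -11.7 , 451.5 281.5 230 -11.7
```

```text
time: 0.62
tool_pos: [0.3438, -0.5018, 0.2312]
tool_rot: [-0.0, 0.989, 0.148, 0.0]
ft_force: [0.4, -1.1, -0.7]
grip_width: 0.0856
grasp_force: 0.0
at [ 343.8 -501.8  231.2] 17.0 j [ 0.9   0.37 -0.04  1.72  0.02  1.05 -0.42]
shift [ 256.3 -132.5    1.2] turn 0.0 len 289
shift [ 135.5 -272.3   -0. ] turn 0.0 len 304
shift [ 0.  0. -0.] turn 28.7 len 0
shift [-202.5 -245.5   -0. ] turn 0.0 len 318
```

```bash
P="python3 -m pendant"
python3 -m pendant '[[[0.035,-0.018,0],0],[[0.07,-0.036,0],0],[[0.105,-0.054,0],0],[[0.14,-0.072,0],0],[[0.175,-0.09,0],0]]'
python3 -m pendant '[[[0.03,-0.025,0],5],[[0.055,-0.055,0],10],[[0.08,-0.09,0],15],[[0.1,-0.12,0],20],[[0.115,-0.155,0],25]]'
python3 to.py 600 0 230 -11.7 , 451.5 281.5 230 -11.7
```

```text
time: 1.03
tool_pos: [0.4844, -0.3651, 0.2314]
tool_rot: [0.0, 0.989, 0.148, 0.0]
ft_force: [0.9, -0.3, 0.5]
grip_width: 0.0853
grasp_force: 0.0
time: 1.45
tool_pos: [0.5492, -0.1827, 0.2312]
tool_rot: [-0.0, 0.997, -0.072, 0.0]
ft_force: [0.7, -0.7, 0.5]
grip_width: 0.0858
grasp_force: 0.0
at [ 549.2 -182.7  231.2] -8.2 j [ 0.3   0.32 -0.11  1.79  0.04  1.03 -1.54]
shift [  24.2 -188.1    1.2] turn 3.5 len 190
shift [-202.5 -245.5   -0. ] turn 0.0 len 318
```

```bash
python3 -m pendant '[[[0,-0.038,0],2],[[-0.002,-0.076,0],3.5],[[-0.005,-0.114,0],3.5],[[-0.007,-0.152,0],3.5],[[-0.01,-0.19,0],3.5]]'
python3 -m pendant '[[[-0.021,-0.031,0],0],[[-0.042,-0.062,0],0],[[-0.063,-0.093,0],0],[[-0.084,-0.124,0],0],[[-0.105,-0.155,0],0]]'
python3 to.py 451.5 281.5 140 -11.7
```

```text
time: 1.87
tool_pos: [0.5644, 0.0065, 0.2313]
tool_rot: [0.0, 0.995, -0.1, 0.0]
ft_force: [0.1, 0.5, 0.1]
grip_width: 0.0856
grasp_force: 0.0
time: 2.28
tool_pos: [0.4915, 0.1789, 0.2313]
tool_rot: [0.0, 0.995, -0.1, 0.0]
ft_force: [0.5, 0.7, -0.8]
grip_width: 0.0851
grasp_force: 0.0
at [491.5 178.9 231.3] -11.5 j [-0.22  0.24 -0.29  1.9   0.08  1.01 -2.32]
shift [-59.6 -92.5  91.3] turn 0.2 len 143
```

```bash
python3 -m pendant '[[[-0.02,-0.03,0.01],0],[[-0.04,-0.06,0.03],0],[[-0.053,-0.083,0.06],0],[[-0.053,-0.083,0.085],0],[[-0.053,-0.083,0.085],0]]'
python3 -m pendant '[[[0,0,0],0],[[0,0,0],0]]' >/dev/null
python3 to.py 451.5 281.5 140 -11.7
python3 - <<'E'
from h import *
for n,r in(("top",(230,345,110,260)),("side",(90,230,140,300))):
    c=camera(n);cv2.imwrite(f"pics/{n}1.png",cv2.resize(c["image"][r[0]:r[1],r[2]:r[3],::-1],None,fx=4,fy=4,interpolation=cv2.INTER_CUBIC))
a=[cv2.imread(f"pics/{n}1.png") for n in("top","side")]
a[1]=cv2.resize(a[1],(600,525)); a[0]=cv2.resize(a[0],(600,460))
cv2.imwrite("pics/b1.png",cv2.resize(np.vstack(a),None,fx=.6,fy=.6))
E
```

```text
time: 2.7
tool_pos: [0.4534, 0.2694, 0.142]
tool_rot: [0.002, 0.995, -0.098, -0.003]
ft_force: [-0.5, -0.3, -0.2]
grip_width: 0.0855
grasp_force: 0.0
at [458.3 268.7 147.4] -11.6 j [-0.38  0.36 -0.32  1.96  0.15  0.84 -2.56]
shift [ -9.3 -11.2   7.4] turn 0.1 len 16
```

View pics/b1.png

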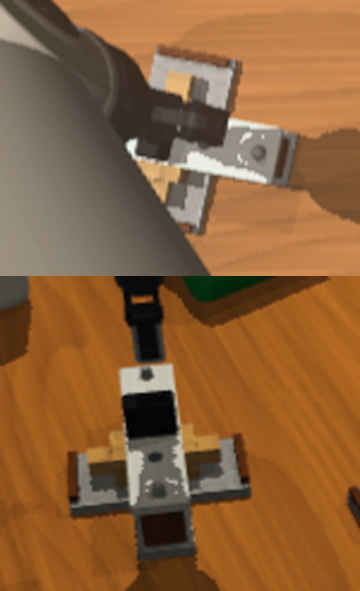

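The gripper hangs just short of the handle, fingers either side; the plate in the side view is unobstructed (handle at about (150,410) in the crop). I'll cross-check the plate centre from the side view.

Run:
```python
from h import *
c=camera("side");im=cv2.imread("pics/side0.png");hsv=cv2.cvtColor(im,cv2.COLOR_BGR2HSV);H,S,V=[hsv[...,i].astype(int) for i in range(3)]
rect(c,(S<40)&(V>120),(185,125,230,196),.052,"plate side view")
rect(c,(V<40),(190,133,222,162),.086,"handle")
cv2.imwrite("pics/s2.png",cv2.resize(im[115:225,160:260],None,fx=5,fy=5,interpolation=cv2.INTER_CUBIC))
```

```text
plate side view c mm 460.0 283.1 LxW 189.3 56.9 long axis deg 77.9
handle c mm 449.7 262.4 LxW 58.4 38.7 long axis deg 79.4
```

View pics/s2.png

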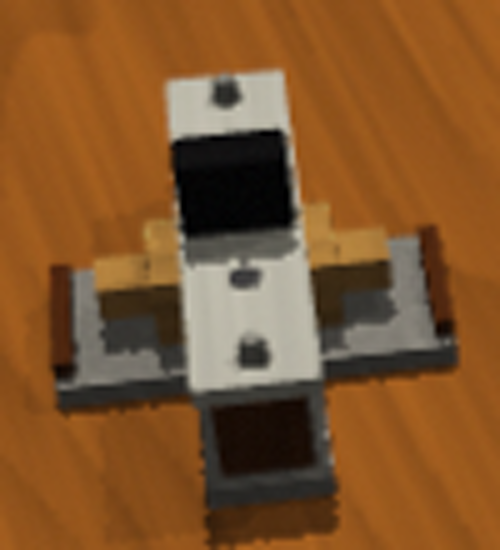

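```bash
python3 - <<'E'
from h import *
c=camera("side")
q=[(160+a/5-.4,115+b/5-.4) for a,b in((167,82),(284,70),(323,378),(190,390))]
p=cast(c,q,.052)[:,:2]*1000;print(p.round(1),p.mean(0).round(1))
q=[(160+a/5-.4,115+b/5-.4) for a,b in((227,82),(253,343))]
p=cast(c,q,.061)[:,:2]*1000;print("tips",p.round(1),p.mean(0).round(1))
E
python3 to.py 451 282 85 -11.7
```

```text
[[451.2 381.7]
 [496.4 373.2]
 [457.8 186.5]
 [413.  197.1]] [454.6 284.6]
tips [[470.8 360.2]
 [438.2 203. ]] [454.5 281.6]
at [458.4 269.1 147.8] -11.6 j [-0.38  0.36 -0.32  1.96  0.15  0.84 -2.56]
shift [ -9.9 -11.2  62.8] turn 0.1 len 65
```

```bash
python3 -m pendant '[[[-0.008,-0.0125,0],0],[[-0.008,-0.0125,0.02],0],[[-0.008,-0.0125,0.045],0],[[-0.008,-0.0125,0.07],0],[[-0.008,-0.0125,0.083],0]]'
python3 -m pendant '[[[0,0,0.003],0],[[0,0,0.003],0],[[0,0,0.003],0]]'
python3 to.py 453 283 60 -11.7
```

```text
time: 3.48
tool_pos: [0.4516, 0.2823, 0.0619]
tool_rot: [0.0, 0.995, -0.101, -0.0]
ft_force: [0.5, -0.5, -0.4]
grip_width: 0.0853
grasp_force: 0.0
time: 3.73
tool_pos: [0.4527, 0.2836, 0.0614]
tool_rot: [-0.001, 0.995, -0.1, 0.001]
ft_force: [0.2, 0.5, 0.4]
grip_width: 0.0858
grasp_force: 0.0
at [452.7 283.6  61.4] -11.5 j [-0.44  0.49 -0.29  2.01  0.22  0.67 -2.65]
shift [0.4 0.5 1.4] turn 0.2 len 2
```

Close a bit at a time and watch the force.

```bash
python3 -m pendant '[[[0,0,0],0],[[0,0,0],0],[[0,0,0],0],[[0,0,0],0]]' 0.35
python3 -m pendant '[[[0,0,0],0],[[0,0,0],0],[[0,0,0],0],[[0,0,0],0],[[0,0,0],0]]' 0
python3 -m pendant '[[[0,0,0],0],[[0,0,0],0],[[0,0,0],0]]'
```

```text
time: 4.07
tool_pos: [0.4522, 0.2835, 0.0609]
tool_rot: [-0.0, 0.995, -0.1, 0.0]
ft_force: [0.8, -0.0, 0.1]
grip_width: 0.0388
grasp_force: 0.0
time: 4.48
tool_pos: [0.4523, 0.2841, 0.0609]
tool_rot: [-0.001, 0.995, -0.1, 0.001]
ft_force: [-0.3, 1.7, 5.4]
grip_width: 0.019
grasp_force: 59.7
time: 4.73
tool_pos: [0.4522, 0.2841, 0.0609]
tool_rot: [-0.001, 0.995, -0.1, 0.0]
ft_force: [-0.6, 2.3, 5.7]
grip_width: 0.0192
grasp_force: 59.7
```

```bash
python3 -m pendant '[[[0,0,-0.004],0],[[0,0,-0.008],0],[[0,0,-0.012],0],[[0,0,-0.016],0],[[0,0,-0.02],0]]'
python3 -m pendant '[[[0,0,-0.008],0],[[0,0,-0.02],0],[[0,0,-0.04],0],[[0,0,-0.06],0],[[0,0,-0.08],0]]'
python3 -m pendant '[[[0,0,-0.02],0],[[0,0,-0.025],0],[[0,0,-0.025],0]]'
python3 to.py 560 20 190 -11.7 , 652 -150 190 -0.5
```

```text
time: 5.15
tool_pos: [0.4511, 0.282, 0.0803]
tool_rot: [0.001, 0.995, -0.1, -0.001]
ft_force: [0.6, -0.4, -1.9]
grip_width: 0.0193
grasp_force: 59.6
time: 5.57
tool_pos: [0.4514, 0.2826, 0.1619]
tool_rot: [0.0, 0.995, -0.1, -0.0]
ft_force: [0.4, -0.3, -1.6]
grip_width: 0.0189
grasp_force: 59.5
time: 5.82
tool_pos: [0.4526, 0.2836, 0.1874]
tool_rot: [-0.001, 0.995, -0.1, 0.001]
ft_force: [0.3, -0.1, -2.3]
grip_width: 0.0187
grasp_force: 59.7
at [452.6 283.6 187.4] -11.5 j [-0.39  0.32 -0.34  1.92  0.13  0.92 -2.57]
shift [157.8 236.9  -2.6] turn 0.2 len 285
shift [124.6 147.8  -0. ] turn -11.2 len 193
```

```bash
python3 -m pendant '[[[0.01,0.015,0],0],[[0.025,0.036,0],0],[[0.04,0.06,0],0],[[0.058,0.085,0],0],[[0.075,0.11,0],0]]' >/dev/null
python3 -m pendant '[[[0.017,0.025,0],0],[[0.034,0.05,0],0],[[0.05,0.075,0],0],[[0.066,0.1,0],0],[[0.083,0.125,0],0]]'
python3 -m pendant '[[[0.018,0.022,0],-2],[[0.036,0.044,0],-4],[[0.054,0.066,0],-6],[[0.072,0.088,0],-8],[[0.09,0.11,0],-10]]'
python3 -m pendant '[[[0.014,0.014,0],-1],[[0.024,0.024,0],-1],[[0.029,0.028,0],-1],[[0.029,0.028,0],-1],[[0.029,0.028,0],-1]]'
python3 to.py 652 -150 100 -0.5
```

```text
time: 6.65
tool_pos: [0.5588, 0.0198, 0.1838]
tool_rot: [0.0, 0.995, -0.1, -0.001]
ft_force: [-0.2, 0.4, -2.6]
grip_width: 0.0188
grasp_force: 59.6
time: 7.07
tool_pos: [0.6253, -0.1056, 0.1835]
tool_rot: [-0.0, 1.0, -0.012, -0.002]
ft_force: [0.9, -0.7, -1.6]
grip_width: 0.0193
grasp_force: 59.6
time: 7.48
tool_pos: [0.6534, -0.132, 0.1841]
tool_rot: [-0.0, 1.0, -0.004, -0.001]
ft_force: [-0.0, 0.5, -1.9]
grip_width: 0.0188
grasp_force: 59.6
at [ 653.4 -132.   184.1] -0.5 j [ 0.24  0.52 -0.19  1.61  0.11  1.03 -1.56]
shift [-1.3 18.  84.1] turn 0.0 len 86
```

```bash
python3 -m pendant '[[[-0.001,0.009,0],0],[[-0.001,0.018,0.02],0],[[-0.001,0.018,0.045],0],[[-0.001,0.018,0.07],0],[[-0.001,0.018,0.084],0]]' >/dev/null
python3 -m pendant '[[[0,0,0.01],0],[[0,0,0.02],0],[[0,0,0.02],0],[[0,0,0.02],0]]'
python3 to.py 652 -150 48 -0.5
python3 - <<'E'
from h import *
c=camera("top");a=c["image"][130:245,310:460,::-1];cv2.imwrite("pics/top2.png",c["image"][...,::-1])
d=camera("side");b=d["image"][210:430,330:530,::-1];cv2.imwrite("pics/side2.png",d["image"][...,::-1])
a=cv2.resize(a,(600,460),interpolation=3);b=cv2.resize(b,(600,660),interpolation=3)
cv2.imwrite("pics/b2.png",cv2.resize(np.vstack([a,b]),None,fx=.53,fy=.53,interpolation=cv2.INTER_AREA))
E
```

```text
time: 8.23
tool_pos: [0.6534, -0.1508, 0.0817]
tool_rot: [0.0, 1.0, -0.004, 0.0]
ft_force: [0.2, -0.1, -1.9]
grip_width: 0.0191
grasp_force: 59.6
at [ 653.4 -150.8   81.7] -0.5 j [ 0.25  0.63 -0.17  1.67  0.14  0.85 -1.55]
shift [-1.4 -0.8 33.7] turn 0.0 len 34
```

View pics/b2.png

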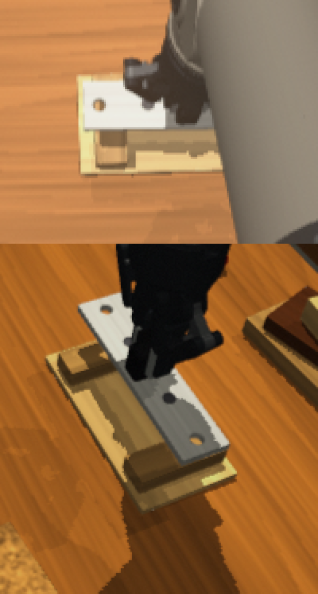

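The plate hangs level over the rest; its holes appear in the side view at about (397,252) and (453,333) full-image. Measure plate versus rest in that same view.

Run:
```python
from h import *
c=camera("side")
im=cv2.imread("pics/side2.png");hsv=cv2.cvtColor(im,cv2.COLOR_BGR2HSV);H,S,V=[hsv[...,i].astype(int) for i in range(3)]
rect(c,(S<45)&(V>85),(370,235,480,345),.0728,"plate side")
im=cv2.imread("pics/side0.png");hsv=cv2.cvtColor(im,cv2.COLOR_BGR2HSV);H,S,V=[hsv[...,i].astype(int) for i in range(3)]
m=((H>=20)&(S>60)&(V>150))
rect(c,m,(355,260,480,375),.008,"rest side")
for n,r in(("L",(360,255,430,305)),("R",(405,320,475,372))):
    pass
t=camera("top");im=cv2.imread("pics/top2.png");hsv=cv2.cvtColor(im,cv2.COLOR_BGR2HSV);H,S,V=[hsv[...,i].astype(int) for i in range(3)]
rect(t,(S<30)&(V>150),(340,160,380,205),.0728,"plate left part top")
p=cast(c,[(397.3,251.6),(453.3,333.4)],.069)*1000;print(p.round(1),p.mean(0))
cv2.imwrite("pics/s3.png",cv2.resize(cv2.imread("pics/side0.png")[255:380,350:485],None,fx=5,fy=5,interpolation=3))
```

```text
plate side c mm 655.6 -150.7 LxW 189.9 48.1 long axis deg 89.2
rest side c mm 655.8 -148.5 LxW 188.7 99.0 long axis deg -89.5
plate left part top c mm 652.4 -86.5 LxW 59.2 42.8 long axis deg 88.7
[[ 659.6  -69.1   69. ]
 [ 656.6 -230.2   69. ]] [ 658.05935289 -149.64745841   69.        ]
```

View pics/s3.png

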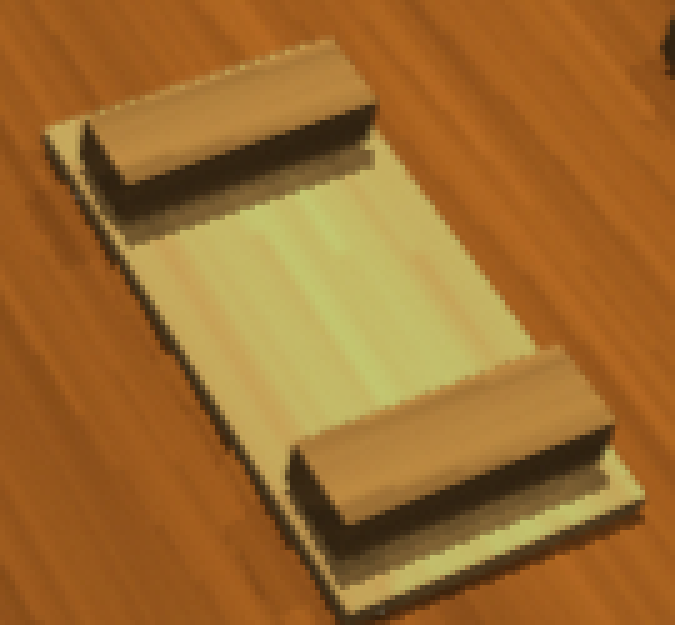

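Run:
```python
from h import *
c=camera("side")
o=[]
for z,q in((.028,((295,450),(555,348),(612,425),(347,520))),(.028,((87,118),(330,42),(375,102),(125,183))),(.008,((45,130),(640,495),(345,608)))):
    p=cast(c,[(350+a/5-.4,255+b/5-.4) for a,b in q],z)[:,:2]*1000;print(p.round(1),p.mean(0).round(1));o.append(p.mean(0))
d=o[1]-o[0];print((o[0]+o[1])/2,np.degrees(np.arctan2(d[1],d[0])))
```

```text
[[ 610.7 -201.5]
 [ 698.8 -199.2]
 [ 699.  -228. ]
 [ 612.7 -226.9]] [ 655.3 -213.9]
[[611.2 -69.9]
 [698.4 -70.3]
 [698.8 -97.7]
 [610.3 -97.6]] [654.7 -83.9]
[[ 605.8  -54.9]
 [ 704.7 -241.5]
 [ 607.1 -241.4]] [ 639.2 -179.3]
[ 654.98222356 -148.89075844] 90.25785841991552
```

```bash
python3 -m pendant '[[[-0.001,-0.0015,0.004],-1],[[-0.001,-0.0015,0.012],-1],[[-0.001,-0.0015,0.02],-1],[[-0.001,-0.0015,0.027],-1],[[-0.001,-0.0015,0.032],-1]]'
python3 -m pendant '[[[0,0,0.001],0],[[0,0,0.002],0],[[0,0,0.003],0],[[0,0,0.004],0],[[0,0,0.005],0]]'
python3 -m pendant '[[[0,0,0.0005],0],[[0,0,0.0005],0],[[0,0,0.0005],0]]'
```

```text
time: 8.9
tool_pos: [0.6513, -0.1494, 0.0476]
tool_rot: [-0.0, 1.0, 0.004, -0.001]
ft_force: [-0.3, -0.5, -1.8]
grip_width: 0.0189
grasp_force: 59.6
time: 9.32
tool_pos: [0.6525, -0.1495, 0.0449]
tool_rot: [0.0, 1.0, 0.004, 0.0]
ft_force: [-3.0, 1.4, 10.8]
grip_width: 0.0192
grasp_force: 61.4
time: 9.57
tool_pos: [0.6525, -0.1496, 0.0449]
tool_rot: [0.0, 1.0, 0.004, 0.0]
ft_force: [-2.5, 0.4, 5.6]
grip_width: 0.0189
grasp_force: 60.6
```

```bash
python3 -m pendant '[[[0,0,0],0],[[0,0,0],0],[[0,0,0],0],[[0,0,0],0],[[0,0,0],0]]' 0.6
python3 -m pendant '[[[0,0,-0.015],0],[[0,0,-0.04],0],[[0,0,-0.075],0],[[0,0,-0.11],0],[[0,0,-0.14],0]]'
python3 to.py 560 20 185 -11.7 , 453 283 150 -11.7
```

```text
time: 9.98
tool_pos: [0.6523, -0.1495, 0.0437]
tool_rot: [0.0, 1.0, 0.004, 0.0]
ft_force: [0.1, -0.2, 0.2]
grip_width: 0.0513
grasp_force: 0.0
time: 10.4
tool_pos: [0.6527, -0.1494, 0.1874]
tool_rot: [0.0, 1.0, 0.004, 0.001]
ft_force: [0.4, -0.0, -0.2]
grip_width: 0.0513
grasp_force: 0.0
at [ 652.7 -149.4  187.4] 0.5 j [ 0.27  0.51 -0.19  1.6   0.11  1.03 -1.52]
shift [ -91.1 -170.3    2.4] turn 12.2 len 193
shift [-158.1 -235.8   35. ] turn 0.0 len 286
```

```bash
python3 -m pendant '[[[-0.018,-0.034,0],2.4],[[-0.036,-0.068,0],4.8],[[-0.055,-0.102,0],7.2],[[-0.073,-0.136,0],9.6],[[-0.091,-0.170,0],12]]' 1 >/dev/null
python3 - <<'E'
from h import *
c=camera("top");a=c["image"][130:345,110:460,::-1];cv2.imwrite("pics/top3.png",c["image"][...,::-1])
d=camera("side");cv2.imwrite("pics/side3.png",d["image"][...,::-1])
cv2.imwrite("pics/b3.png",np.vstack([cv2.resize(a,(480,295),interpolation=3),cv2.resize(d["image"][110:390,150:510,::-1],(480,373),interpolation=3)])[:595])
E
python3 to.py 453 283 150 -11.7
```

```text
at [557.1  27.2 185.2] -11.0 j [ 0.02  0.35 -0.22  1.87  0.09  0.93 -2.  ]
shift [-150.9 -231.3   35.2] turn 0.7 len 278
```

View pics/b3.png

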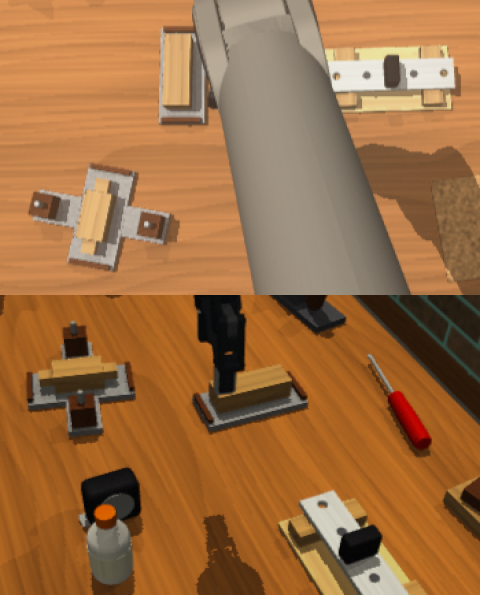

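The plate lies across both battens of the rest, and the tenon rail is exposed in the fixture at about (180,287) full-image. Measure both.

```bash
python3 - <<'E'
from h import *
t=camera("top");im=cv2.imread("pics/top3.png");hsv=cv2.cvtColor(im,cv2.COLOR_BGR2HSV);H,S,V=[hsv[...,i].astype(int) for i in range(3)]
rect(t,(S<30)&(V>170),(345,160,450,205),.036,"plate top view")
rect(t,(H>=14)&(S>85)&(V>165),(162,258,200,318),.037,"tenon whole")
k=((H>=14)&(S>85)&(V>165)).astype(np.uint8)*0; 
k[258:318,162:200]=((H>=14)&(S>85)&(V>165))[258:318,162:200]
k=cv2.morphologyEx(k,cv2.MORPH_OPEN,np.ones((1,1)))
# body long sides: full rect width = body width
ys,xs=np.nonzero(k);print(cast(t,[(xs.mean(),ys.mean())],.038)*1000)
for u in((164,170,30),):pass
c=camera("side");im=cv2.imread("pics/side3.png");hsv=cv2.cvtColor(im,cv2.COLOR_BGR2HSV);H,S,V=[hsv[...,i].astype(int) for i in range(3)]
rect(c,(S<45)&(V>85),(370,235,480,360),.036,"plate side")
E
python3 to.py 453 283 150 -11.7
```

```text
plate top view c mm 651.6 -151.6 LxW 185.6 45.7 long axis deg -89.3
tenon whole c mm 453.8 290.1 LxW 112.6 55.8 long axis deg 1.7
[[453.42021996 287.74914365  38.        ]]
plate side c mm 654.1 -149.8 LxW 189.9 47.3 long axis deg -89.4
at [559.7  20.9 185.1] -11.3 j [ 0.02  0.35 -0.21  1.87  0.09  0.93 -2.  ]
shift [-156.1 -236.1   35.1] turn 0.4 len 285
```

```bash
python3 - <<'E'
from h import *
t=camera("top")
q=[(110+a/5-.4,230+b/5-.4) for a,b in((376,150),(319,425))]
p=cast(t,q,.032)[:,:2]*1000;d=p[0]-p[1];print(p.round(1),p.mean(0).round(1),np.hypot(*d),np.degrees(np.arctan2(d[1],d[0])))
E
python3 -m pendant '[[[-0.026,-0.039,0],0.4],[[-0.052,-0.078,0],0.4],[[-0.078,-0.117,0],0.4],[[-0.104,-0.155,0],0.4],[[-0.12,-0.178,0],0.4]]' >/dev/null
python3 -m pendant '[[[-0.02,-0.03,0.01],0],[[-0.035,-0.053,0.03],0],[[-0.037,-0.056,0.05],0],[[-0.037,-0.056,0.06],0],[[-0.037,-0.056,0.06],0]]' >/dev/null
python3 to.py 453 284 18 -11.7
```

```text
[[505.7 275.3]
 [396.7 295.3]] [451.2 285.3] 110.81433152217927 -10.426511289706564
at [455.4 272.3 121.7] -12.0 j [-0.4   0.4  -0.31  1.98  0.17  0.79 -2.59]
shift [ -4.7 -10.9 103.7] turn -0.3 len 104
```

```bash
python3 -m pendant '[[[-0.0055,-0.012,0],-1],[[-0.0055,-0.012,0.02],-1],[[-0.0055,-0.012,0.045],-1],[[-0.0055,-0.012,0.07],-1],[[-0.0055,-0.012,0.092],-1]]' 0.75
python3 -m pendant '[[[0,0,0.006],0],[[0,0,0.011],0],[[0,0,0.011],0],[[0,0,0.011],0]]'
python3 to.py 452.5 285.5 18 -11
```

```text
time: 12.32
tool_pos: [0.4545, 0.2872, 0.032]
tool_rot: [-0.001, 0.995, -0.096, 0.001]
ft_force: [-0.2, -0.7, 0.2]
grip_width: 0.0639
grasp_force: 0.0
time: 12.65
tool_pos: [0.4537, 0.288, 0.0221]
tool_rot: [-0.001, 0.995, -0.095, 0.001]
ft_force: [-0.1, 0.4, 1.1]
grip_width: 0.0638
grasp_force: 0.0
at [453.7 288.   22.1] -10.9 j [-0.47  0.56 -0.27  2.02  0.26  0.59 -2.67]
shift [-0.7  2.6  4.1] turn 0.1 len 5
```

```bash
python3 -m pendant '[[[0,0.0025,0.004],0],[[0,0.0025,0.007],0],[[0,0.0025,0.007],0]]'
python3 -m pendant '[[[0,0,0],0],[[0,0,0],0],[[0,0,0],0],[[0,0,0],0],[[0,0,0],0]]' 0
python3 -m pendant '[[[0,0,0],0],[[0,0,-0.005],0],[[0,0,-0.01],0],[[0,0,-0.02],0],[[0,0,-0.03],0]]'
```

```text
time: 12.9
tool_pos: [0.4521, 0.2848, 0.0139]
tool_rot: [0.0, 0.995, -0.095, 0.0]
ft_force: [-0.4, 0.3, 1.2]
grip_width: 0.064
grasp_force: 0.0
time: 13.32
tool_pos: [0.4524, 0.2855, 0.0143]
tool_rot: [-0.0, 0.995, -0.095, 0.0]
ft_force: [-0.8, -0.2, 5.8]
grip_width: 0.039
grasp_force: 61.3
time: 13.73
tool_pos: [0.4518, 0.2849, 0.0444]
tool_rot: [0.0, 0.995, -0.095, -0.0]
ft_force: [0.8, 0.0, -0.3]
grip_width: 0.0386
grasp_force: 60.8
```

```bash
python3 -m pendant '[[[0,0,-0.02],0],[[0,0,-0.05],0],[[0,0,-0.08],0],[[0.005,0.01,-0.105],0],[[0.015,0.025,-0.115],0]]' >/dev/null
python3 to.py 540 20 160 -6 , 530 -160 160 4 , 424 -263 160 9
```

```text
at [462.7 260.7 163.7] -10.7 j [-0.36  0.34 -0.33  1.95  0.14  0.87 -2.52]
shift [120.6 222.2   3.7] turn -4.7 len 253
shift [  8.9 180.1  -0. ] turn -10.0 len 180
shift [-112.9   95.4   -0. ] turn -5.0 len 148
```

```bash
python3 -m pendant '[[[0.013,0.024,0],-0.5],[[0.028,0.052,0],-1],[[0.043,0.08,0],-1.5],[[0.058,0.107,0],-2],[[0.073,0.134,0],-2.5]]' >/dev/null
python3 -m pendant '[[[0.012,0.03,0],-1],[[0.022,0.06,0],-2],[[0.03,0.09,0],-3],[[0.034,0.12,0],-4],[[0.037,0.15,0],-5]]' >/dev/null
python3 -m pendant '[[[0,0.03,0],-2],[[-0.003,0.06,0],-4],[[-0.008,0.09,0],-6],[[-0.018,0.12,0],-8],[[-0.033,0.145,0],-10]]' 
python3 to.py 424 -263 100 9
```

```text
time: 15.4
tool_pos: [0.4817, -0.1865, 0.1599]
tool_rot: [0.0, 0.998, 0.058, 0.001]
ft_force: [0.4, -1.2, -0.6]
grip_width: 0.0386
grasp_force: 60.7
at [ 481.7 -186.5  159.9] 6.7 j [ 0.43  0.31 -0.21  1.99  0.09  0.84 -1.29]
shift [-66.2  69.3  59.9] turn -2.3 len 113
```

```bash
python3 -m pendant '[[[-0.02,0.023,0],-1],[[-0.04,0.043,0],-2],[[-0.056,0.058,0.015],-2],[[-0.058,0.06,0.035],-2],[[-0.058,0.06,0.06],-2]]' >/dev/null
python3 -m pendant '[[[0,0,0.025],0],[[0,0,0.05],0],[[0,0,0.07],0],[[0,0,0.07],0],[[0,0,0.07],0]]' 
python3 to.py 424 -263 9 9
```

```text
time: 16.23
tool_pos: [0.4305, -0.2503, 0.029]
tool_rot: [-0.0, 0.997, 0.075, -0.001]
ft_force: [0.4, 0.5, -0.1]
grip_width: 0.0389
grasp_force: 60.7
at [ 430.5 -250.3   29. ] 8.6 j [ 0.53  0.5  -0.15  2.11  0.14  0.54 -1.15]
shift [-8.3 11.6 20. ] turn -0.4 len 25
```

```bash
python3 -m pendant '[[[-0.004,0.006,0],0],[[-0.008,0.0115,0.006],0],[[-0.008,0.0115,0.012],0],[[-0.008,0.0115,0.017],0],[[-0.008,0.0115,0.019],0]]'
python3 -m pendant '[[[0,0,0.001],0],[[0,0,0.0015],0],[[0,0,0.002],0],[[0,0,0.002],0]]' 
python3 -m pendant '[[[0,0,0],0],[[0,0,0],0],[[0,0,0],0],[[0,0,0],0],[[0,0,0],0]]' 0.75
python3 -m pendant '[[[0,0,-0.015],0],[[0,0,-0.045],0],[[0,0,-0.085],0],[[0,0,-0.125],0],[[0,0,-0.15],0]]'
python3 to.py 560 -60 160 0 , 666 167 160 -1
```

```text
time: 16.65
tool_pos: [0.4243, -0.2632, 0.0094]
tool_rot: [-0.0, 0.997, 0.075, -0.0]
ft_force: [-0.1, -0.7, -0.1]
grip_width: 0.0389
grasp_force: 60.7
time: 16.98
tool_pos: [0.4245, -0.2628, 0.0083]
tool_rot: [-0.0, 0.997, 0.075, -0.0]
ft_force: [-3.2, 0.6, 6.8]
grip_width: 0.0386
grasp_force: 61.7
time: 17.4
tool_pos: [0.4247, -0.2631, 0.0078]
tool_rot: [-0.0, 0.997, 0.075, 0.0]
ft_force: [-0.2, -0.2, -0.5]
grip_width: 0.064
grasp_force: 0.0
time: 17.82
tool_pos: [0.4257, -0.2636, 0.1614]
tool_rot: [0.001, 0.997, 0.075, 0.002]
ft_force: [0.2, -0.5, 0.6]
grip_width: 0.0641
grasp_force: 0.0
at [ 425.7 -263.6  161.4] 8.6 j [ 0.59  0.29 -0.19  2.03  0.07  0.83 -1.06]
shift [ 163.2 -181.2    1.4] turn 8.6 len 244
shift [ 106. -227.   -0.] turn 1.0 len 251
```

```bash
python3 -m pendant '[[[0.025,-0.028,0],2],[[0.05,-0.056,0],4],[[0.075,-0.084,0],6],[[0.1,-0.112,0],8],[[0.125,-0.14,0],9]]' >/dev/null
python3 -m pendant '[[[0.024,-0.03,0],1],[[0.043,-0.062,0],1],[[0.06,-0.096,0],1],[[0.077,-0.13,0],1],[[0.094,-0.164,0],1]]'
python3 -m pendant '[[[0.015,-0.032,0],0],[[0.03,-0.064,0],0],[[0.043,-0.092,0],0],[[0.045,-0.1,0.01],0],[[0.045,-0.1,0.02],0]]'
python3 -m pendant '[[[0,0,0],0],[[0,0,0],0]]' >/dev/null
python3 to.py 666 167 100 -1.3
python3 - <<'E'
from h import *
c=camera("side");im=cv2.imread("pics/side0.png");hsv=cv2.cvtColor(im,cv2.COLOR_BGR2HSV);H,S,V=[hsv[...,i].astype(int) for i in range(3)]
print(hsv[180,340],hsv[190,340],hsv[200,345])
rect(c,(S>110)&(V>125)&(H>=13),(305,163,372,195),.040,"plain side")
q=(S<110)&(V>50);rect(c,q,(293,160,385,210),.01,"cradle side")
d=camera("top")["image"];e=camera("side")["image"]
cv2.imwrite("pics/b4.png",np.vstack([cv2.resize(d[120:330,160:500,::-1],(480,296),interpolation=3),cv2.resize(e[110:340,200:580,::-1],(480,290),interpolation=3)]))
E
```

```text
time: 18.65
tool_pos: [0.6229, 0.059, 0.1576]
tool_rot: [0.0, 1.0, -0.012, -0.0]
ft_force: [-0.2, 0.3, 0.3]
grip_width: 0.0639
grasp_force: 0.0
time: 19.07
tool_pos: [0.6701, 0.1607, 0.1375]
tool_rot: [-0.001, 1.0, -0.01, 0.0]
ft_force: [-0.6, 0.9, 0.2]
grip_width: 0.064
grasp_force: 0.0
at [668.7 153.3 136.3] -1.5 j [-0.14  0.6  -0.25  1.59  0.17  0.98 -2.05]
shift [ -3.1 -13.6  36.3] turn -0.2 len 39
[ 17 166 166] [ 18 174  47] [30 19 41]
plain side c mm 670.7 166.9 LxW 126.3 67.3 long axis deg -21.3
cradle side c mm 670.8 152.2 LxW 147.4 71.2 long axis deg -11.8
```

View pics/b4.png

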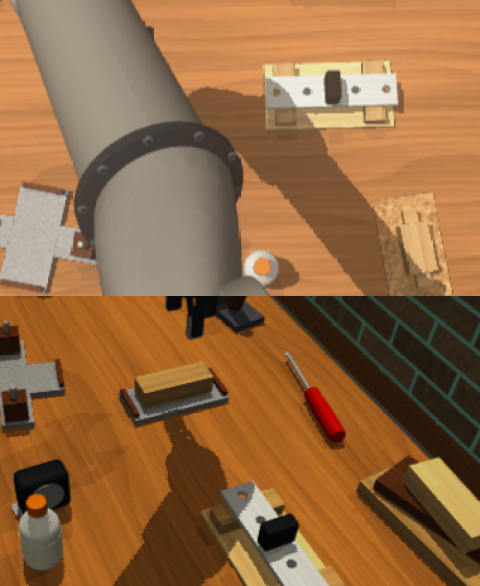

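The picture shows the tenon rail parked on the mat, the plate on the rest, and the plain rail in the cradle, still untouched. Going down on it.

```bash
python3 -m pendant '[[[-0.002,-0.014,0],0],[[-0.002,-0.014,0.03],0],[[-0.002,-0.014,0.065],0],[[-0.002,-0.014,0.095],0],[[-0.002,-0.014,0.11],0]]'
python3 -m pendant '[[[0,0,0.004],0],[[0,0,0.008],0],[[0,0,0.011],0],[[0,0,0.011],0]]'
python3 to.py 667 167 14.5 -1.3
```

```text
time: 19.8
tool_pos: [0.6659, 0.1704, 0.0245]
tool_rot: [0.001, 1.0, -0.012, -0.002]
ft_force: [-0.4, -0.4, -1.1]
grip_width: 0.0642
grasp_force: 0.0
time: 20.13
tool_pos: [0.6692, 0.1707, 0.0181]
tool_rot: [-0.0, 1.0, -0.012, 0.001]
ft_force: [0.5, 0.4, -0.0]
grip_width: 0.0645
grasp_force: 0.0
at [669.2 170.7  18.1] -1.4 j [-0.18  0.75 -0.23  1.64  0.22  0.78 -2.11]
shift [-2.1  3.8  3.6] turn -0.1 len 6
```

Run:
```python
from h import *
e=camera("side")["image"]
cv2.imwrite("pics/b5.png",cv2.resize(e[120:230,270:410,::-1],None,fx=4,fy=4,interpolation=3))
```

```text
(no output)
```

View pics/b5.png

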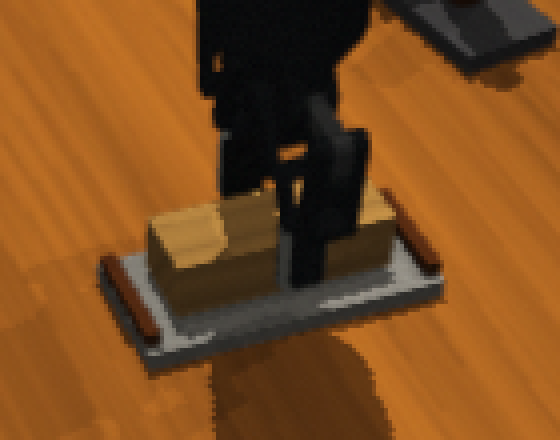

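The fingers straddle the plain rail, slightly right of its middle. I'll correct by 2 mm and grip.

```bash
python3 -m pendant '[[[-0.002,0.003,0.002],0],[[-0.003,0.0035,0.004],0],[[-0.003,0.0035,0.004],0]]' >/dev/null
python3 -m pendant '[[[0,0,0],0],[[0,0,0],0],[[0,0,0],0],[[0,0,0],0],[[0,0,0],0]]' 0
python3 -m pendant '[[[0,0,-0.005],0],[[0,0,-0.02],0],[[0,0,-0.045],0],[[0,0,-0.075],0],[[0,0,-0.1],0]]'
python3 to.py 560 200 115 -6 , 452.5 283 115 -11.5
```

```text
time: 20.85
tool_pos: [0.6656, 0.1671, 0.0133]
tool_rot: [-0.0, 1.0, -0.012, 0.0]
ft_force: [-0.5, -0.2, 4.4]
grip_width: 0.0394
grasp_force: 62.5
time: 21.27
tool_pos: [0.6651, 0.1668, 0.1152]
tool_rot: [-0.0, 1.0, -0.012, 0.0]
ft_force: [0.2, 0.1, -1.5]
grip_width: 0.0393
grasp_force: 61.9
at [665.1 166.8 115.2] -1.4 j [-0.16  0.62 -0.25  1.61  0.18  0.93 -2.07]
shift [-105.9  -30.6    0.2] turn 4.6 len 110
shift [-115.6  -71.3   -0. ] turn 5.5 len 136
```

```bash
python3 -m pendant '[[[-0.02,-0.006,0],1],[[-0.042,-0.013,0],2],[[-0.064,-0.02,0],3],[[-0.086,-0.026,0],4],[[-0.106,-0.034,0],5]]' >/dev/null
python3 -m pendant '[[[-0.024,-0.014,0],1],[[-0.048,-0.029,0],2],[[-0.072,-0.044,0],3],[[-0.096,-0.058,0],4],[[-0.11,-0.066,0],5]]' >/dev/null
python3 -m pendant '[[[0,0,0],0],[[0,0,0],0],[[0,0,0],0]]' >/dev/null
python3 to.py 452.5 283 70 -11.7
```

```text
at [459.  280.6 113.4] -11.4 j [-0.45  0.42 -0.27  1.97  0.16  0.77 -2.58]
shift [-6.8 -1.1 43.4] turn 0.3 len 44
```

```bash
python3 -m pendant '[[[-0.004,-0.001,0],0.3],[[-0.007,-0.001,0.005],0.3],[[-0.007,-0.001,0.02],0.3],[[-0.007,-0.001,0.035],0.3],[[-0.007,-0.001,0.05],0.3]]' >/dev/null
python3 -m pendant '[[[0,0,0.012],0],[[0,0,0.024],0],[[0,0,0.034],0],[[0,0,0.04],0],[[0,0,0.04],0]]'
python3 to.py 452.5 283 13.3 -11.7
python3 - <<'E'
from h import *
e=camera("side")["image"];d=camera("top")["image"]
cv2.imwrite("pics/b6.png",np.vstack([cv2.resize(e[90:240,150:330,::-1],(540,450),interpolation=3),]))
E
```

```text
time: 23.18
tool_pos: [0.4507, 0.2831, 0.0214]
tool_rot: [0.001, 0.995, -0.102, -0.001]
ft_force: [-1.5, 0.0, -2.3]
grip_width: 0.039
grasp_force: 62.0
at [450.7 283.1  21.4] -11.7 j [-0.49  0.55 -0.23  2.03  0.22  0.58 -2.65]
shift [ 1.8 -0.3  8.1] turn 0.0 len 8
```

View pics/b6.png

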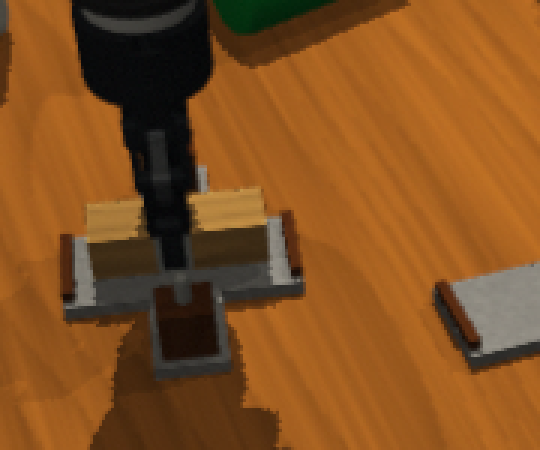

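The plain rail hangs just above the nest, with similar gaps to both stops (left about 17 px, right about 15 px). Lower and release.

```bash
python3 -m pendant '[[[0,0,0.002],0],[[0,0,0.004],0],[[0,0,0.006],0],[[0,0,0.0075],0],[[0,0,0.0085],0]]'
python3 -m pendant '[[[0,0,0.0005],0],[[0,0,0.001],0],[[0,0,0.001],0]]'
python3 -m pendant '[[[0,0,0],0],[[0,0,0],0],[[0,0,0],0],[[0,0,0],0],[[0,0,0],0]]' 0.7
python3 -m pendant '[[[0,0,-0.015],0],[[0,0,-0.045],0],[[0,0,-0.085],0],[[0,0,-0.12],0],[[0,0,-0.14],0]]'
python3 to.py 540 20 160 -6 , 530 -160 160 4 , 424.5 -263 160 8.6
```

```text
time: 23.7
tool_pos: [0.4514, 0.2836, 0.0142]
tool_rot: [-0.0, 0.995, -0.102, 0.0]
ft_force: [0.0, -1.1, -0.4]
grip_width: 0.039
grasp_force: 62.0
time: 23.95
tool_pos: [0.4514, 0.2836, 0.0133]
tool_rot: [0.0, 0.995, -0.102, 0.0]
ft_force: [0.2, -0.5, -1.1]
grip_width: 0.0388
grasp_force: 62.0
time: 24.37
tool_pos: [0.4514, 0.2837, 0.0134]
tool_rot: [-0.0, 0.995, -0.102, 0.0]
ft_force: [0.6, -0.2, -0.8]
grip_width: 0.06
grasp_force: 0.0
time: 24.78
tool_pos: [0.4525, 0.2847, 0.1572]
tool_rot: [-0.002, 0.995, -0.102, 0.002]
ft_force: [1.3, 0.8, 0.4]
grip_width: 0.0598
grasp_force: 0.0
at [452.5 284.7 157.2] -11.7 j [-0.44  0.35 -0.29  1.95  0.13  0.85 -2.57]
shift [139.3 241.5  -2.8] turn -5.7 len 279
shift [  8.9 180.1  -0. ] turn -10.0 len 180
shift [-112.4   95.4   -0. ] turn -4.6 len 147
```

```bash
python3 -m pendant '[[[0.018,0.03,0],-1],[[0.036,0.062,0],-2],[[0.054,0.094,0],-3],[[0.072,0.126,0],-4],[[0.09,0.158,0],-5]]' >/dev/null
python3 -m pendant '[[[0.015,0.033,0],-1],[[0.028,0.066,0],-2],[[0.036,0.1,0],-3],[[0.04,0.135,0],-4],[[0.043,0.17,0],-5]]' >/dev/null
python3 -m pendant '[[[-0.002,0.035,0],-2],[[-0.01,0.068,0],-4],[[-0.025,0.1,0],-6],[[-0.045,0.125,0],-8],[[-0.065,0.148,0],-10]]' 
python3 -m pendant '[[[0,0,0],0],[[0,0,0],0]]' >/dev/null
python3 to.py 424.5 -263 100 8.6
```

```text
time: 26.03
tool_pos: [0.4599, -0.2112, 0.1533]
tool_rot: [0.0, 0.997, 0.073, 0.0]
ft_force: [0.8, -0.1, 1.3]
grip_width: 0.0601
grasp_force: 0.0
at [ 459.6 -210.9  153.3] 8.1 j [ 0.45  0.3  -0.17  2.02  0.07  0.82 -1.19]
shift [-42.   46.7  53.3] turn -0.5 len 82
```

```bash
python3 -m pendant '[[[-0.02,0.024,0],-0.5],[[-0.042,0.0467,0],-0.5],[[-0.042,0.0467,0.025],-0.5],[[-0.042,0.0467,0.06],-0.5],[[-0.042,0.0467,0.095],-0.5]]' >/dev/null
python3 -m pendant '[[[0,0,0.015],0],[[0,0,0.025],0],[[0,0,0.025],0],[[0,0,0.025],0]]'
python3 to.py 424.5 -263 9 8.6
```

```text
time: 26.95
tool_pos: [0.4271, -0.2609, 0.0336]
tool_rot: [-0.0, 0.997, 0.077, 0.0]
ft_force: [-0.1, 0.8, -0.4]
grip_width: 0.0599
grasp_force: 0.0
at [ 427.1 -260.9   33.6] 8.9 j [ 0.52  0.49 -0.12  2.11  0.11  0.55 -1.09]
shift [-2.9  1.7 24.6] turn 0.3 len 25
```

```bash
python3 -m pendant '[[[-0.003,0.0017,0.006],0.3],[[-0.003,0.0017,0.014],0.3],[[-0.003,0.0017,0.02],0.3],[[-0.003,0.0017,0.025],0.3],[[-0.003,0.0017,0.025],0.3]]' 
python3 -m pendant '[[[0,0,0],0],[[0,0,0],0],[[0,0,0],0],[[0,0,0],0],[[0,0,0],0]]' 0
python3 -m pendant '[[[0,0,-0.01],0],[[0,0,-0.03],0],[[0,0,-0.065],0],[[0,0,-0.1],0],[[0,0,-0.13],0]]'
python3 to.py 560 -60 150 0 , 665 163.5 150 -1
```

```text
time: 27.37
tool_pos: [0.4229, -0.2634, 0.0075]
tool_rot: [-0.0, 0.997, 0.074, -0.001]
ft_force: [-0.4, -0.1, -0.4]
grip_width: 0.0594
grasp_force: 0.0
time: 27.78
tool_pos: [0.4237, -0.2637, 0.0086]
tool_rot: [0.0, 0.997, 0.074, 0.0]
ft_force: [-0.0, -0.5, 2.4]
grip_width: 0.0389
grasp_force: 61.0
time: 28.2
tool_pos: [0.4234, -0.2635, 0.1409]
tool_rot: [0.0, 0.997, 0.074, 0.0]
ft_force: [0.8, -0.7, -1.1]
grip_width: 0.0387
grasp_force: 60.9
at [ 423.4 -263.5  140.9] 8.5 j [ 0.56  0.31 -0.15  2.05  0.06  0.79 -1.05]
shift [ 165.2 -181.1   -9.1] turn 8.5 len 245
shift [ 105.  -223.5   -0. ] turn 1.0 len 247
```

```bash
python3 -m pendant '[[[0.018,-0.02,-0.003],1.5],[[0.04,-0.044,-0.009],3],[[0.065,-0.07,-0.009],5],[[0.09,-0.098,-0.009],7],[[0.115,-0.126,-0.009],8.5]]' >/dev/null
python3 -m pendant '[[[0.022,-0.03,0],1],[[0.042,-0.06,0],1],[[0.058,-0.09,0],1],[[0.073,-0.12,0],1],[[0.088,-0.15,0],1]]' >/dev/null
python3 -m pendant '[[[0.014,-0.028,0],0],[[0.028,-0.056,0],0],[[0.042,-0.084,0],0],[[0.053,-0.105,0],0],[[0.06,-0.12,0],0]]' >/dev/null
python3 -m pendant '[[[0,0,0],0],[[0,0,0],0],[[0,0,0],0]]'
python3 to.py 665 163.5 60 -1
```

```text
time: 29.7
tool_pos: [0.6682, 0.1456, 0.1474]
tool_rot: [0.001, 1.0, -0.009, -0.0]
ft_force: [0.5, -0.6, -1.0]
grip_width: 0.039
grasp_force: 60.9
at [668.2 145.6 147.4] -1.0 j [-0.17  0.58 -0.2   1.59  0.13  0.98 -2.  ]
shift [ -3.5 -17.8  87.4] turn -0.0 len 89
```

```bash
python3 -m pendant '[[[-0.002,-0.009,0],0],[[-0.0035,-0.018,0.01],0],[[-0.0035,-0.018,0.035],0],[[-0.0035,-0.018,0.065],0],[[-0.0035,-0.018,0.09],0]]' >/dev/null
python3 -m pendant '[[[0,0,0.012],0],[[0,0,0.024],0],[[0,0,0.031],0],[[0,0,0.031],0],[[0,0,0.031],0]]'
python3 to.py 665 163.5 14.6 -1
python3 - <<'E'
from h import *
e=camera("side")["image"]
cv2.imwrite("pics/b7.png",cv2.resize(e[120:230,270:410,::-1],None,fx=4,fy=4,interpolation=3))
E
```

```text
time: 30.53
tool_pos: [0.666, 0.1653, 0.027]
tool_rot: [-0.0, 1.0, -0.009, 0.001]
ft_force: [-0.1, -0.4, -0.0]
grip_width: 0.0388
grasp_force: 60.9
at [666.  165.3  27. ] -1.0 j [-0.21  0.72 -0.19  1.65  0.17  0.78 -2.06]
shift [-1.   1.8 12.4] turn 0.0 len 13
```

View pics/b7.png

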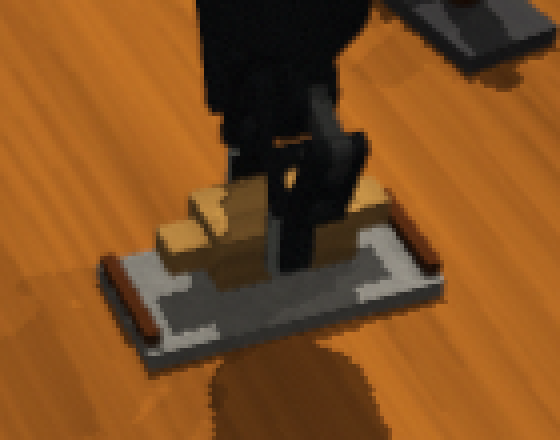

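The tenon rail hangs over the cradle centre, clear of both stops (left tenon tip at about x=158, right at about 390 in the crop). Lower and release.

```bash
python3 -m pendant '[[[-0.001,0.0018,0.003],0],[[-0.001,0.0018,0.006],0],[[-0.001,0.0018,0.009],0],[[-0.001,0.0018,0.011],0],[[-0.001,0.0018,0.012],0]]'
python3 -m pendant '[[[0,0,0.001],0],[[0,0,0.0015],0],[[0,0,0.0015],0]]'
python3 -m pendant '[[[0,0,0],0],[[0,0,0],0],[[0,0,0],0],[[0,0,0],0],[[0,0,0],0]]' 0.7
python3 -m pendant '[[[0,0,-0.015],0],[[0,0,-0.045],0],[[0,0,-0.085],0],[[0,0,-0.12],0],[[0,0,-0.15],0]]'
python3 -m pendant '[[[0,0.03,-0.01],0],[[0,0.06,-0.02],0],[[0,0.09,-0.03],0],[[0,0.12,-0.03],0],[[0,0.15,-0.03],0]]'
python3 -m pendant '[[[-0.02,0.03,0],0],[[-0.04,0.06,0],0],[[-0.06,0.09,0],0],[[-0.08,0.12,0],0],[[-0.1,0.15,0],0]]'
python3 - <<'E'
from h import *
d=camera("top")["image"];e=camera("side")["image"]
cv2.imwrite("pics/b8.png",np.vstack([cv2.resize(d[130:345,110:490,::-1],(520,294),interpolation=3),cv2.resize(e[110:340,150:510,::-1],(470,300),interpolation=3)[:, :].copy() if 0 else cv2.resize(e[110:340,150:510,::-1],(520,300),interpolation=3)]))
E
```

```text
time: 31.0
tool_pos: [0.6644, 0.1631, 0.0147]
tool_rot: [0.0, 1.0, -0.009, -0.0]
ft_force: [-4.6, -2.1, 10.9]
grip_width: 0.0389
grasp_force: 62.3
time: 31.25
tool_pos: [0.6644, 0.1631, 0.0146]
tool_rot: [0.0, 1.0, -0.009, -0.0]
ft_force: [-5.8, -2.5, 14.6]
grip_width: 0.0391
grasp_force: 62.8
time: 31.67
tool_pos: [0.6643, 0.1632, 0.0125]
tool_rot: [0.0, 1.0, -0.009, -0.0]
ft_force: [-0.5, 0.0, -0.3]
grip_width: 0.0595
grasp_force: 0.0
time: 32.08
tool_pos: [0.6651, 0.1636, 0.1668]
tool_rot: [-0.0, 1.0, -0.009, 0.001]
ft_force: [-0.6, 0.2, -0.1]
grip_width: 0.0599
grasp_force: 0.0
time: 32.5
tool_pos: [0.6622, 0.012, 0.1952]
tool_rot: [-0.0, 1.0, -0.009, 0.001]
ft_force: [-0.4, 0.2, -0.2]
grip_width: 0.06
grasp_force: 0.0
time: 32.92
tool_pos: [0.5582, -0.1362, 0.194]
tool_rot: [0.0, 1.0, -0.009, 0.001]
ft_force: [0.8, -0.8, -0.2]
grip_width: 0.0597
grasp_force: 0.0
```

View pics/b8.png

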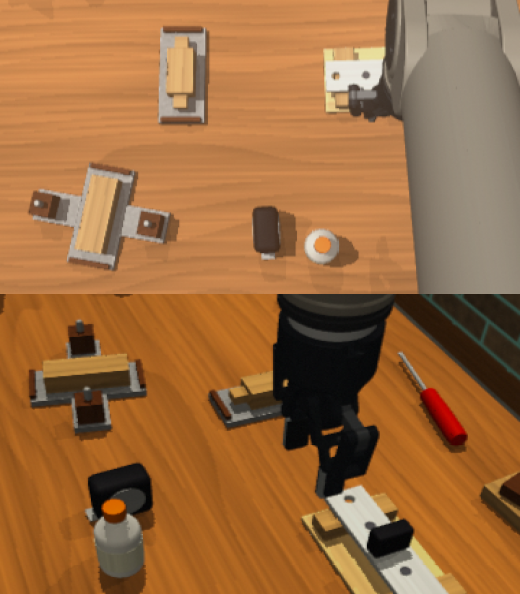

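Both rails lie flat in each other's former places, the plate is on the battens, and the bottle and tape have not moved. I'll let the arm settle and hand in.

```bash
python3 -m pendant '[[[0,0,0],0],[[0,0,0],0],[[0,0,0],0],[[0,0,0],0],[[0,0,0],0]]' | head -2
python3 -c "from plant import job;print(job.job_done())"
```

```text
time: 33.43
tool_pos: [0.5598, -0.1338, 0.1928]
the job is handed in; nothing more can be done
None
```

I swapped the two rails, left the jig plate across both battens of the rest within about 1 mm of centre, did not disturb the glue bottle or the tape measure, and handed the job in at about 33 s; no verdict came back.

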